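Turn the upside-down sample vial over in its rack

TASK

One of the four bone-sample vials in the wooden rack was put in upside down, cap in the hole and rounded bottom up. Take it out, lay it down in the rod rest and let go of it, then pick it up the other way round and stand it cap up and fully home in a free hole of the rack. The vial is glass, so set it down without dropping it, and leave the other vials and the loose bones where they are.

Things in the scene. Friction and masses are not known exactly. Their poses are not given: they have to be found in the camera images.
- vial: The vial that stands upside down: amber glass cylinder 26 mm in diameter, 110 mm long over all, about 60 g. One end is a rounded glass bottom; the other a ribbed white screw cap of the same diameter, 20 mm long (it stays on), above a 3 mm narrower neck. Origin on the axis 55 mm from either end; +z runs out of the cap: it points down at the start and must end up. Grip it anywhere on its length.
- rack: Fixed plywood block, 64 mm (x) by 326 mm (y) by 44 mm high, origin at the centre of its underside on the table. One row of five blind holes along its y, 64 mm apart, each 29 mm wide with a 2 mm chamfer, 38 mm deep. Four vials stand in it, 72 mm of each showing, with 38 mm gaps between neighbours; hole 0, at its -y end, starts empty. A seated vial's middle is 61 mm above the table.
- rest: Fixed wooden vial rest: two parallel steel rods (6 mm thick, 84 mm long, 16 mm between centres, 41 mm above the table) on a 14 mm wide web over a 110 by 70 by 10 mm base plate. A vial is laid lengthwise on the rods, either way round, and does not roll off. The rods are 22 mm wide over all, narrower than the vial, so fingers can reach down past both its sides. Origin at the underside's centre, x along the rods.
- rest_axis (a point): Point 55 mm above the table over the middle of the rest: where the middle of a vial lies when laid centrally in the rest. x along the rods.
- rack_hole0 (a point): Centre of the mouth of rack hole 0 (44 mm above the table), z up.
- rack_hole1 (a point): Centre of the mouth of rack hole 1 (44 mm above the table), z up.
- rack_hole2 (a point): Centre of the mouth of rack hole 2 (44 mm above the table), z up.
- rack_hole3 (a point): Centre of the mouth of rack hole 3 (44 mm above the table), z up.
- rack_hole4 (a point): Centre of the mouth of rack hole 4 (44 mm above the table), z up.
- vial_b: Capped sample vial, same make as vial, standing the right way up (cap up) in a rack hole; bystander. Origin midway along its length, +z out of the cap.
- vial_c: Capped sample vial, same make as vial, standing the right way up (cap up) in a rack hole; bystander. Origin midway along its length, +z out of the cap.
- vial_d: Capped sample vial, same make as vial, standing the right way up (cap up) in a rack hole; bystander. Origin midway along its length, +z out of the cap.
- bone_long: Brown long bone with knobbly ends, about 140 mm long, 27 mm high; loose bystander. Origin at the centre of its underside, x along its length.
- bone_shard: Flat bone piece about 60 by 35 mm, 21 mm high; loose bystander. Origin at the centre of its underside, x along its length.
- bone_joint: Short thick bone with knobbly ends, about 85 mm long, 36 mm high; loose bystander. Origin at the centre of its underside, x along its length.
- bone_chip: Small flat bone piece about 45 by 28 mm, 16 mm high; loose bystander. Origin at the centre of its underside, x along its length.
Not all that is in view belongs to the job. What is shaped like the rest but blue or turquoise is not meant.

How it is judged:
By the outcome, as a careful person would: the job done as asked, in the order asked, and still so for the second after the job is handed in, with the robot touching nothing.
It also fails if it takes over 58 s, if anything falls off the work surface, if the arm or the gripper's body presses on something with over 40 N, if the wrist force passes 120 N, or if a joint passes its speed limit or range.

ROBOT

A 6-joint arm with a two-finger parallel gripper is mounted at the origin on the work surface. World frame = base frame: x ahead of the robot, y to its left, z up, the work surface at z = 0. Lengths are in m, angles in rad, forces in N, time in s.
With the tool pointing down it reaches from about 0.3 to 0.775 m from the base axis. Payload 14.6 kg.
Tool frame: the origin (TCP) lies on the centre line of the jaws, within the pads' length; the fingertips stand 19 mm ahead of it and the grasp point (between the pads) is the TCP; y points along the fingers, x is the direction in which the jaws open and shut, and the axes are right-handed (so a half turn about y gives the same grasp; the last joint's range is limited). The gripper opens to 94 mm and grips with 3 to 60 N. Pads are 16 mm wide; open, the fingers measure 119 mm over their backs; the gripper's body (75 mm by 177 mm) begins 78 mm behind the grasp point.
Start: joints at [-1.27, 0.3, 1.521, -0, 1.321, -0.067], TCP at [0.198, -0.513, 0.224] pointing down, gripper open.
Joint ranges: [-3.03, 3.03], [-0.79, 2.21], [0.23, 2.52], [-1.04, 4.18], [0, 3.07], [-2.55, 2.55]. Speed limits (rad/s): [2.22, 2.22, 2.57, 3.14, 3.14, 3.14].

INTERFACE

Orientations are given as [roll, pitch, yaw] about the fixed x, y, z axes, in that order (R = Rz(yaw) Ry(pitch) Rx(roll)).
In Python, from station import ctrl, optics gives the robot as it stands.
- The arm moves only by the tool jog_arm, never from a script. Its argument "targets" is a list of rows, each a list of 3 entries, a list of its own where there are three numbers: the finger opening in cm, from 0 to 9.4, then the shift along the tool's x, y, z in cm, then the turn about the tool's y in rad. A call has 1 to 10 rows; each row is the pose to reach, as a shift and turn from the pose commanded when the call began, along the tool's axes at that moment; what a row does not reach only later rows make up. A row lasts 1/10 s, in which the tool goes at most 50 mm and 8.59 degrees, less where a joint would pass 70% of its speed; a pose out of reach is approached as far as the arm can. A call with a gripper value outside its range is refused whole. The fingers move at their own pace and stop on an object; "grip_force" is the grip in N (left out, the last holds). Time passes only in rows, so rows that repeat a pose let the fingers close. It gives the time, the measured TCP pose, the force and the opening at its end, in the units of the state.
- ctrl.get_obs(): the state, without advancing time (a new reading comes with each control period).
- optics.camera(name): name is "scene" or "top"; returns a dict with "img" (480x640x3 uint8, red, green, blue), "range_z" (480x640 float32, m along the optical axis (not along the pixel's ray), 0 where there is no reading), "camera_matrix" (3x3 intrinsics, pixels), "world_to_cam" (4x4, takes a point from world to camera coordinates). Camera axes: x right, y up, looking along -z (the intrinsics and any distortion apply to the point x, -y, -z); pixel columns grow to the right and rows downward; lengths in m; the calibration is good to about 2 mm. A picture is of the moment at which its call begins.
- ctrl.hand_in(): hands the job in, once; it reports no verdict.
The state is a dict: "time_s": time; "qpos": joint angles; "joint_vel": joint speeds; "tau": joint torques, N m; "ee_pos": TCP position; "eef_rot": TCP orientation; "force": force on the tool from outside, world axes, zero at the start; "moment": the same for the moment, N m; "grip_width": finger opening in m.
Only numpy, scipy, OpenCV 4.12 (cv2) and the standard library are available. Lean on these libraries where they do the work, as an engineer would, in place of code of your own. Each camera call takes 0.05 s, during which the arm holds its last target. There are 200 camera calls.

## Working session

There is one attempt and no reset: what is moved stays moved. The work goes in short steps, Python scripts to look and compute and a tool call to move; the robot and the scene stay as the last step left them, time stands still between calls to the robot, and variables do not carry over. Pictures are saved under pics/ and viewed, about 8 in all and at most 12, crops included, and the job is handed in when it is done.

Besides the shell and the picture viewer there is one more tool, called by a JSON object that holds its "method" and its "body". jog_arm: Moves the arm, as the interface text tells. Its arguments: {"type":"object","properties":{"targets":{"type":"array","items":{"type":"array"}},"grip_force":{"type":"number"}},"required":["targets"]}

```bash
mkdir -p pics; ls
cat > h.py <<'E'
import numpy as np, cv2
from station import ctrl, optics
from scipy.spatial.transform import Rotation as Ro
def cloud(c):
    z=c["range_z"]; K=c["camera_matrix"]; v,u=np.indices(z.shape)
    p=np.stack([(u-K[0,2])/K[0,0]*z,-(v-K[1,2])/K[1,1]*z,-z,np.ones_like(z)],-1)
    return (p@np.linalg.inv(c["world_to_cam"]).T)[...,:3]
def save(c,n): cv2.imwrite("pics/"+n,c["img"][...,::-1])
E
python3 - <<'E'
from h import *
o=ctrl.get_obs(); print(o)
for n in("scene","top"):
    c=optics.camera(n); save(c,n+"0.png"); print({k:v for k,v in c.items() if k not in("img","range_z")}); np.savez("pics/"+n+"0.npz",**c)
E
```

```text
pics
{'time_s': 0.0, 'qpos': array([-1.26959531e+00,  3.00507613e-01,  1.52163167e+00, -1.90968727e-05,
        1.32069163e+00, -6.65766365e-02]), 'joint_vel': array([ 0.00049166, -0.00039525,  0.00067916, -0.00069173, -0.00119885,
       -0.00046407]), 'tau': array([-8.55256494e-04, -5.31812525e+01, -3.52735126e+01,  7.08008185e-02,
        2.44121393e-02, -9.45766601e-05]), 'ee_pos': array([ 0.19767613, -0.5129704 ,  0.22384489]), 'eef_rot': array([-1.57073240e+00,  1.23674531e-03, -1.20301389e+00]), 'force': array([ 0.6336239 , -1.04057769, -0.34223791]), 'moment': array([ 0.01806329, -0.01087585, -0.00365947]), 'grip_width': 0.09406941252940498}
{'camera_matrix': array([[504.59966785,   0.        , 319.16677062],
       [  0.        , 504.59966785, 237.99657182],
       [  0.        ,   0.        ,   1.        ]]), 'world_to_cam': array([[-0.06383844,  0.99788042, -0.01262245,  0.2030821 ],
       [-0.70128646, -0.03585814,  0.71197717,  0.33706686],
       [ 0.71001546,  0.05430347,  0.70208916, -1.5854773 ],
       [ 0.        ,  0.        ,  0.        ,  1.        ]])}
{'camera_matrix': array([[611.08665512,   0.        , 328.51997877],
       [  0.        , 611.08665512, 243.71081993],
       [  0.        ,   0.        ,   1.        ]]), 'world_to_cam': array([[ 0.0072136 , -0.99996833,  0.00336165, -0.17179383],
       [ 0.99469697,  0.00752041,  0.10257381, -0.5174259 ],
       [-0.10259584,  0.00260389,  0.99471972, -1.82645561],
       [ 0.        ,  0.        ,  0.        ,  1.        ]])}
```

View pics/scene0.png

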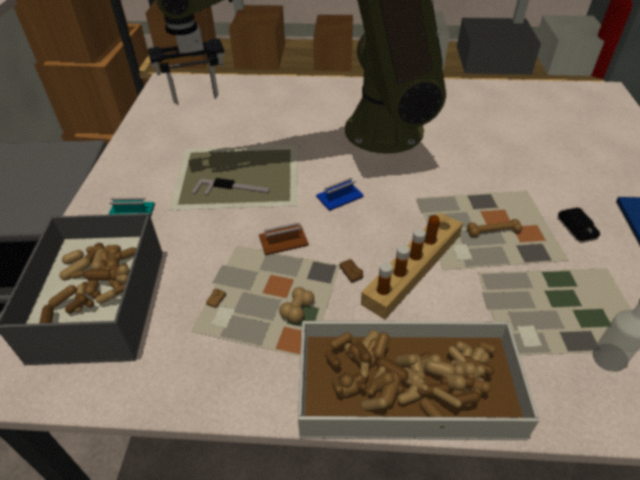

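View pics/top0.png

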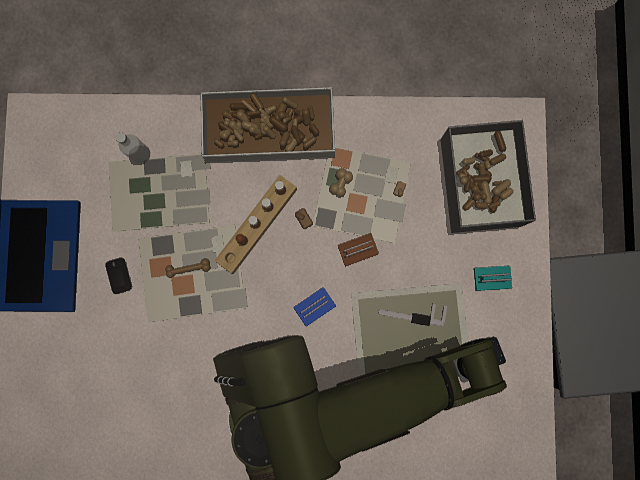

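Top view: the rack runs from (227,262) to (287,185) with the empty hole at (230,257) and the inverted amber vial at (242,240). The brown rest is at (357,249). The scene view agrees: the three white caps are vials, and the dark amber end marks the inverted one.

Run:
```python
from h import *
for n in("top","scene"):
    c=dict(np.load(f"pics/{n}0.npz")); P=cloud(c); im=c["img"].astype(int)
    reg=(abs(P[...,0]-.5)<.25)&(P[...,1]>-.35)&(P[...,1]<.35)&(c["range_z"]>0)
    print(n,"table z",np.median(P[reg][:,2]))
    # vial tops
    m=(reg&(P[...,2]>.104)&(P[...,2]<.13)).astype(np.uint8)
    k,l,s,_=cv2.connectedComponentsWithStats(m)
    for i in range(1,k):
        if s[i,4]>15:
            q=P[l==i]; print("tall",s[i],q.mean(0).round(4),(q.min(0)+q.max(0)).round(4)/2,q[:,2].max().round(4),c["img"][l==i].mean(0).round())
    for lo,hi,t in((.038,.05,"racktop"),(.036,.047,"rods"),(.005,.016,"plate")):
        m=(reg&(P[...,2]>lo)&(P[...,2]<hi)).astype(np.uint8)
        k,l,s,_=cv2.connectedComponentsWithStats(m)
        for i in range(1,k):
            if s[i,4]>40:
                q=P[l==i]; r=cv2.minAreaRect(q[:,:2].astype(np.float32)*1000); print(t,s[i],np.round(r[0],1),np.round(r[1],1),round(r[2],2),q[:,2].mean().round(4),c["img"][l==i].mean(0).round())
```

```text
top table z 0.001478132426189771
tall [275 181   9  10  66] [ 0.6805 -0.0217  0.1145] [ 0.68045 -0.0218   0.1143 ] 0.1243 [146. 141. 133.]
tall [262 198   9  10  66] [0.6293 0.0152 0.1149] [0.6297  0.0153  0.11465] 0.1247 [148. 143. 135.]
tall [248 216  10   9  72] [0.5772 0.0525 0.1151] [0.5778  0.0533  0.11585] 0.1264 [146. 141. 132.]
tall [236 234   9   8  56] [0.526  0.0897 0.1142] [0.526   0.0895  0.11465] 0.1243 [82. 51. 32.]
racktop [ 214  175   83   98 1470] [578.   52.7] [ 66.8 326. ] 54.08 0.044 [128. 106.  73.]
racktop [344 240  30  17 158] [ 505.3 -257.9] [22. 88.] 20.23 0.0431 [101.  83.  74.]
racktop [301 295  28  23 146] [ 330.7 -126.9] [21.7 87.2] 34.6 0.0431 [ 86.  87. 104.]
rods [ 214  175   83   98 1288] [578.1  53. ] [ 67.4 325.9] 53.84 0.0424 [128. 105.  73.]
rods [344 240  28  17 149] [ 505.3 -257.9] [22. 88.] 20.23 0.0418 [101.  81.  70.]
rods [301 295  28  23 156] [ 330.4 -126.5] [21.7 88.3] 34.6 0.0414 [ 79.  84. 107.]
plate [295 208  14  10  46] [616.3 -84.2] [40.6 28. ] 89.62 0.0115 [94. 77. 60.]
plate [298 216  14  14  54] [584.6 -91.7] [41.1 35.8] 77.96 0
[... 876 characters left out ...]
0.0425 [115.  95.  82.]
rods [324 177  32  16 190] [ 329.5 -127.6] [29.  90.2] 31.81 0.0419 [ 92.  91. 104.]
rods [ 362  212  101   97 1883] [576.8  52.2] [ 66.1 330.3] 53.98 0.0434 [137. 109.  62.]
rods [264 222  38  14 253] [ 504.4 -259.2] [24.6 88. ] 21.43 0.0422 [114.  94.  80.]
plate [316 185  48  25 486] [ 329.1 -124.1] [ 72.5 118.2] 33.14 0.0103 [ 20.  47. 110.]
plate [259 227  50  28 622] [ 503.9 -259.6] [ 77.2 112.5] 19.8 0.0102 [91. 52. 25.]
plate [495 226  25   6  54] [444.6 289.6] [59.5 13.7] 86.14 0.0124 [74. 56. 32.]
plate [361 232 100  86 270] [598.5  73.4] [ 62.1 333.5] 43.17 0.0103 [85. 68. 43.]
plate [340 261  24  21 133] [599.3 -91. ] [58.8 36.6] 34.45 0.0122 [81. 59. 36.]
```

```bash
cat >> h.py <<'E'
def go(x,y,z,yawdeg=None):
    o=ctrl.get_obs(); R=Ro.from_euler("xyz",o["eef_rot"]).as_matrix()
    d=R.T@(np.array([x,y,z])-o["ee_pos"])*100
    t=0 if yawdeg is None else -((np.radians(yawdeg)-o["eef_rot"][2]+np.pi)%(2*np.pi)-np.pi)
    print("shift cm",d.round(2),"turn",round(t,3),"| at",o["ee_pos"].round(4),"yaw",np.degrees(o["eef_rot"][2]).round(2),"F",o["force"].round(1),"w",round(o["grip_width"],4),"t",o["time_s"],"q",o["qpos"].round(2))
E
python3 -c "
from h import *
go(.526,.090,.20,54.1)"
```

```text
shift cm [-44.46   2.44  52.32] turn -2.147 | at [ 0.1977 -0.513   0.2239] yaw -68.92 F [-0.4  0.  -0.2] w 0.0942 t 0.1 q [-1.27  0.3   1.52 -0.    1.32 -0.07]
```

{"method": "jog_arm", "body": {"targets": [[9.4,[-44.5,2.4,52.3],-2.147],[9.4,[-44.5,2.4,52.3],-2.147],[9.4,[-44.5,2.4,52.3],-2.147],[9.4,[-44.5,2.4,52.3],-2.147],[9.4,[-44.5,2.4,52.3],-2.147],[9.4,[-44.5,2.4,52.3],-2.147],[9.4,[-44.5,2.4,52.3],-2.147],[9.4,[-44.5,2.4,52.3],-2.147],[9.4,[-44.5,2.4,52.3],-2.147],[9.4,[-44.5,2.4,52.3],-2.147]], "grip_force": 10}}

```text
time_s: 1.1
ee_pos: [0.4369, -0.0721, 0.207]
eef_rot: [-1.571, -0.0, 0.303]
force: [1.3, -0.6, 0.1]
grip_width: 0.0936
```

```bash
python3 -c "
from h import *
go(.526,.090,.20,54.1)"
```

```text
shift cm [13.34  0.7  12.82] turn -0.641 | at [ 0.4369 -0.0721  0.207 ] yaw 17.37 F [ 1.3 -0.6  0.1] w 0.0936 t 1.1 q [-0.25  0.08  1.83 -0.    1.24 -0.55]
```

{"method": "jog_arm", "body": {"targets": [[9.4,[11.0,0,10.5],-0.5],[9.4,[11.0,0,10.5],-0.5],[9.4,[11.0,0,10.5],-0.5],[9.4,[11.0,0,10.5],-0.5],[9.4,[11.0,0,10.5],-0.5],[9.4,[11.0,0,10.5],-0.5],[9.4,[11.0,0,10.5],-0.5],[9.4,[11.0,0,10.5],-0.5]]}}

```text
time_s: 1.9
ee_pos: [0.5108, 0.0576, 0.2072]
eef_rot: [-1.571, -0.0, 0.795]
force: [0.0, 0.5, 0.2]
grip_width: 0.0938
```

```bash
python3 -c "
from h import *
go(.526,.090,.082,54.1)"
```

```text
shift cm [ 3.38 12.52  1.18] turn -0.149 | at [0.5108 0.0576 0.2072] yaw 45.54 F [0.  0.5 0.2] w 0.0938 t 1.9 q [ 0.04  0.23  1.64  0.    1.26 -0.75]
```

{"method": "jog_arm", "body": {"targets": [[9.4,[3.38,2,1.18],-0.149],[9.4,[3.38,4,1.18],-0.149],[9.4,[3.38,4,1.18],-0.149],[9.4,[3.38,7,1.18],-0.149],[9.4,[3.38,10,1.18],-0.149],[9.4,[3.38,12.5,1.18],-0.149],[9.4,[3.38,12.5,1.18],-0.149],[9.4,[3.38,12.5,1.18],-0.149],[9.4,[3.38,12.5,1.18],-0.149]]}}

```text
time_s: 2.8
ee_pos: [0.527, 0.0906, 0.084]
eef_rot: [-1.573, -0.002, 0.945]
force: [0.6, -0.2, -0.9]
grip_width: 0.0939
```

```bash
python3 -c "
from h import *
go(.526,.090,.082,54.1)
c=optics.camera('scene');save(c,'s1.png')
cv2.imwrite('pics/s1c.png',cv2.resize(c['img'][150:310,330:530,::-1],(800,640)[:2],interpolation=cv2.INTER_CUBIC)[:600])"
```

```text
shift cm [-0.11  0.2   0.05] turn 0.001 | at [0.527  0.0906 0.084 ] yaw 54.16 F [ 0.6 -0.2 -0.9] w 0.0939 t 2.8 q [ 0.1   0.43  1.7  -0.    1.01 -0.84]
```

View pics/s1c.png

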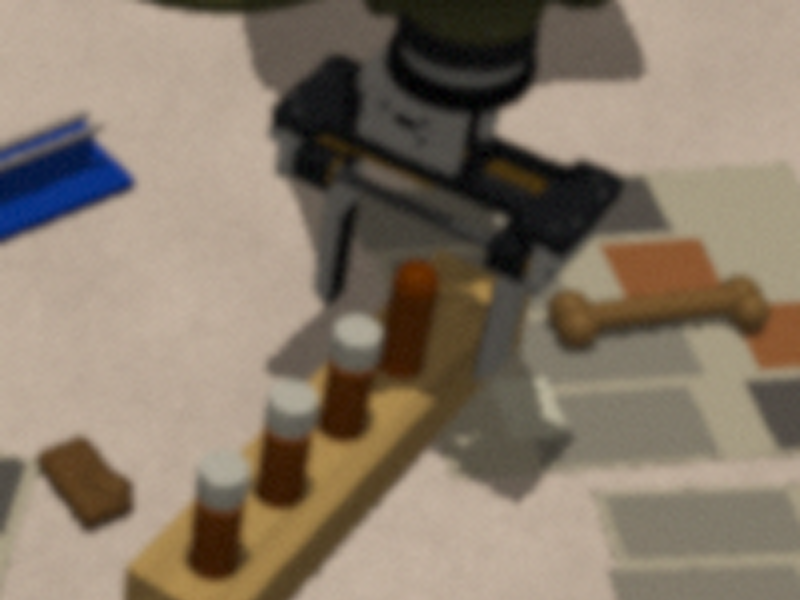

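Picture 3: the open jaws straddle the amber-topped vial (410,320 in the crop), clear of the neighbour at (350,370). Closing.

{"method": "jog_arm", "body": {"targets": [[2.0,[0,0,0],0],[2.0,[0,0,0],0],[2.0,[0,0,0],0],[2.0,[0,0,0],0],[2.0,[0,0,0],0],[2.0,[0,0,0],0],[2.0,[0,0,0],0],[2.0,[0,0,0],0]], "grip_force": 12}}

```text
time_s: 3.65
ee_pos: [0.5261, 0.0908, 0.082]
eef_rot: [-1.571, 0.0, 0.946]
force: [-0.4, 0.1, 0.4]
grip_width: 0.0329
```

{"method": "jog_arm", "body": {"targets": [[2.0,[0,0,0],0],[2.0,[0,0,0],0],[2.0,[0,0,0],0]]}}

```text
time_s: 3.95
ee_pos: [0.5261, 0.0908, 0.082]
eef_rot: [-1.571, 0.0, 0.946]
force: [0.1, 0.4, -0.8]
grip_width: 0.0259
```

{"method": "jog_arm", "body": {"targets": [[2.0,[0,-1,0],0],[2.0,[0,-2.5,0],0],[2.0,[0,-4,0],0],[2.0,[0,-6,0],0],[2.0,[0,-8,0],0],[2.0,[0,-11,0],0],[2.0,[0,-13,0],0],[2.0,[0,-13,0],0]]}}

```text
time_s: 4.75
ee_pos: [0.527, 0.0909, 0.2153]
eef_rot: [-1.575, -0.003, 0.946]
force: [0.2, -0.1, -1.3]
grip_width: 0.0258
```

```bash
python3 -c "
from h import *
u=np.array([np.cos(np.radians(-69.5)),np.sin(np.radians(-69.5))]); c=np.array([.505,-.2585])
for s in (.062,-.062):
  p=c+u*s; print(s,p,np.hypot(*p)); go(p[0],p[1],.20,20.5)
c=optics.camera('scene')
cv2.imwrite('pics/s2c.png',cv2.resize(c['img'][100:300,330:530,::-1],(600,600),interpolation=cv2.INTER_CUBIC))"
```

```text
0.062 [ 0.52671286 -0.31657368] 0.6145285400765663
shift cm [-33.08   1.51 -23.81] turn 0.588 | at [0.527  0.0909 0.2153] yaw 54.2 F [ 0.2 -0.1 -1.3] w 0.0258 t 4.75 q [ 0.1   0.27  1.58  0.    1.29 -0.84]
-0.062 [ 0.48328714 -0.20042632] 0.5231989807246991
shift cm [-26.19   1.49 -13.49] turn 0.588 | at [0.527  0.0909 0.2153] yaw 54.2 F [ 0.2 -0.1 -1.3] w 0.0258 t 4.75 q [ 0.1   0.27  1.58  0.    1.29 -0.84]
```

View pics/s2c.png

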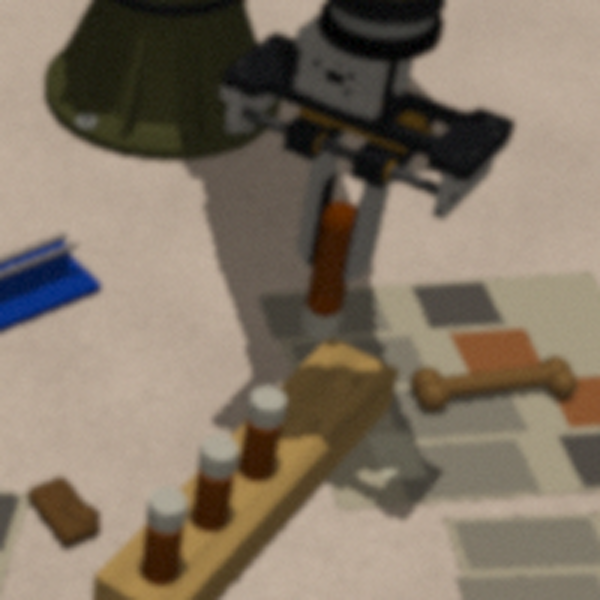

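Picture 4: the vial hangs upright in the jaws, cap down and clear of the rack, and the others are undisturbed. Next I go to a point just off the rest's near rod end.

{"method": "jog_arm", "body": {"targets": [[2.0,[-26,1,-13],0.588],[2.0,[-26,1,-13],0.588],[2.0,[-26,1,-13],0.588],[2.0,[-26,1,-13],0.588],[2.0,[-26,1,-13],0.588],[2.0,[-26,1,-13],0.588],[2.0,[-26,1,-13],0.588],[2.0,[-26,1,-13],0.588],[2.0,[-26,1,-13],0.588],[2.0,[-26,1,-13],0.588]]}}

```text
time_s: 5.8
ee_pos: [0.4797, -0.1949, 0.2018]
eef_rot: [-1.57, 0.0, 0.36]
force: [-0.4, 0.5, -1.3]
grip_width: 0.0257
```

```bash
cat >> h.py <<'E'
u=np.array([np.cos(np.radians(-69.5)),np.sin(np.radians(-69.5))]); rc=np.array([.505,-.2585])
def gr(s,z):
    go(*(rc+u*s),z,20.5); p=ctrl.get_obs()["ee_pos"][:2]-rc; print("s now",(p@u).round(4),"off",(p@[-u[1],u[0]]).round(4))
E
python3 -c "
from h import *
gr(-.07,.098)"
```

```text
shift cm [ 0.15 10.38  0.16] turn 0.002 | at [ 0.4797 -0.1949  0.2018] yaw 20.61 F [-0.4  0.5 -1.3] w 0.0257 t 5.8 q [-0.46  0.25  1.64  0.    1.25 -0.82]
s now -0.0684 off -0.0015
```

{"method": "jog_arm", "body": {"targets": [[2.0,[0.1,2,0.2],0.002],[2.0,[0.1,4,0.2],0.002],[2.0,[0.1,6,0.2],0.002],[2.0,[0.1,8,0.2],0.002],[2.0,[0.1,9.5,0.2],0.002],[2.0,[0.1,10.3,0.2],0.002],[2.0,[0.1,10.3,0.2],0.002],[2.0,[0.1,10.3,0.2],0.002]], "grip_force": 6}}

```text
time_s: 6.6
ee_pos: [0.4801, -0.1937, 0.0996]
eef_rot: [-1.571, -0.001, 0.357]
force: [-0.3, -0.3, -1.1]
grip_width: 0.0259
```

```bash
python3 -c "
from h import *
gr(-.03,.098)
c=optics.camera('scene');save(c,'s3.png')
cv2.imwrite('pics/s3c.png',cv2.resize(c['img'][120:280,190:350,::-1],(600,600),interpolation=cv2.INTER_CUBIC))"
```

```text
shift cm [ 0.07  0.17 -3.94] turn -0.001 | at [ 0.4801 -0.1937  0.0996] yaw 20.43 F [-0.3 -0.3 -1.1] w 0.0259 t 6.6 q [-0.45  0.37  1.74  0.    1.03 -0.81]
s now -0.0694 off -0.0006
```

View pics/s3c.png

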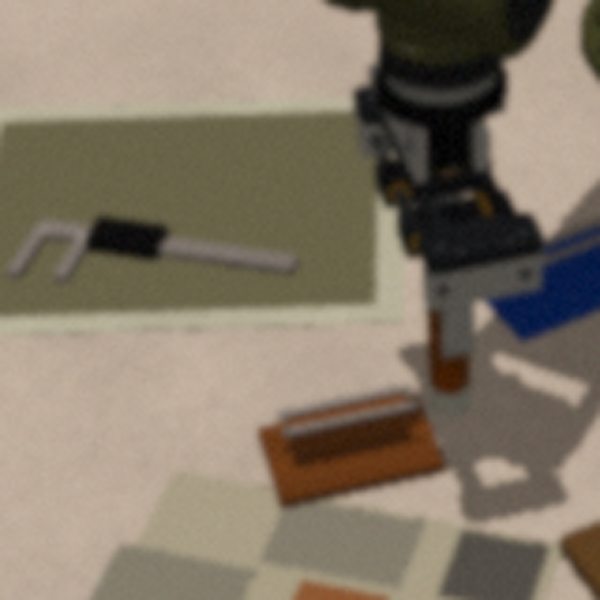

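Picture 5: the vial is upright just off the near rod end (cap at 450,400, rod end at 415,400 in the crop). Pushing it against the rod ends to tilt it.

{"method": "jog_arm", "body": {"targets": [[2.0,[0,0,-1],0],[2.0,[0,0,-1.5],0],[2.0,[0,0,-2],0],[2.0,[0,0,-2.3],0],[2.0,[0,0,-2.6],0],[2.0,[0,0,-2.6],0]]}}

```text
time_s: 7.25
ee_pos: [0.4888, -0.2185, 0.0989]
eef_rot: [-1.571, -0.0, 0.356]
force: [0.8, 0.6, -0.9]
grip_width: 0.0259
```

```bash
python3 -c "
from h import *
gr(-.03,.098)
c=optics.camera('scene');save(c,'s4.png')
cv2.imwrite('pics/s4c.png',cv2.resize(c['img'][160:240,230:330,::-1],(600,480),interpolation=cv2.INTER_CUBIC))"
```

```text
shift cm [ 0.12  0.09 -1.31] turn -0.002 | at [ 0.4888 -0.2185  0.0989] yaw 20.38 F [ 0.8  0.6 -0.9] w 0.0259 t 7.25 q [-0.49  0.41  1.69 -0.    1.04 -0.84]
s now -0.0431 off -0.0012
```

View pics/s4c.png

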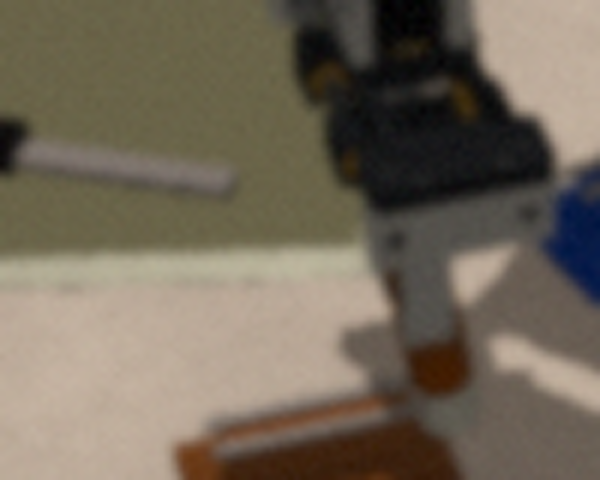

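Picture 6: the vial pivots freely (about 1 N), with the cap trailing past the rod end at (440,400). Continuing the arc with the contact on the glass.

{"method": "jog_arm", "body": {"targets": [[2.0,[0.05,0.5,-0.4],0],[2.0,[0.1,0.8,-0.9],0],[2.0,[0.1,1.2,-1.3],0],[2.0,[0.1,1.5,-1.8],0],[2.0,[0.1,1.8,-2.3],0],[2.0,[0.1,2.2,-2.8],0],[2.0,[0.1,2.6,-3.2],0],[2.0,[0.1,3.0,-3.5],0],[2.0,[0.1,3.3,-3.7],0],[2.0,[0.1,3.3,-3.7],0]]}}

```text
time_s: 8.3
ee_pos: [0.5024, -0.2526, 0.0654]
eef_rot: [-1.57, 0.001, 0.356]
force: [-0.3, 0.5, -0.5]
grip_width: 0.0256
```

```bash
python3 -c "
from h import *
gr(-.003,.058)
c=optics.camera('scene');save(c,'s5.png')
cv2.imwrite('pics/s5c.png',cv2.resize(c['img'][160:260,220:340,::-1],(600,500),interpolation=cv2.INTER_CUBIC))"
```

```text
shift cm [ 0.04  0.74 -0.34] turn -0.002 | at [ 0.5024 -0.2526  0.0654] yaw 20.39 F [-0.3  0.5 -0.5] w 0.0256 t 8.3 q [-0.53  0.51  1.63 -0.    1.   -0.89]
s now -0.0064 off -0.0004
```

View pics/s5c.png

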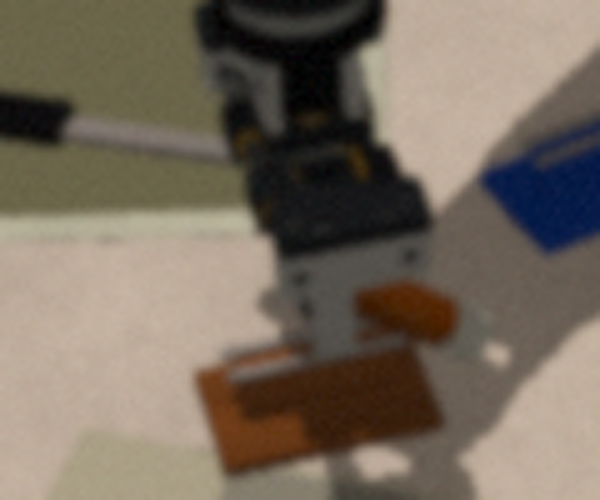

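Picture 7: the vial is about 70° tilted over the rods with the cap out to the right (480,330). Lowering to level, then a small lift to centre it.

{"method": "jog_arm", "body": {"targets": [[2.0,[0,0.4,-0.2],0],[2.0,[0,0.7,-0.3],0],[2.0,[0,0.9,-0.3],0],[2.0,[0,0.98,-0.3],0],[2.0,[0,0.98,-0.3],0],[2.0,[0,0.98,-0.3],0]]}}

```text
time_s: 8.95
ee_pos: [0.5035, -0.2553, 0.0561]
eef_rot: [-1.571, 0.0, 0.356]
force: [0.6, -0.1, 0.2]
grip_width: 0.0257
```

{"method": "jog_arm", "body": {"targets": [[2.0,[0,-0.4,0],0],[2.0,[0,-0.7,-0.3],0],[2.0,[0,-0.7,-0.9],0],[2.0,[0,-0.7,-1.5],0],[2.0,[0,-0.7,-2.1],0],[2.0,[0,-0.7,-2.3],0],[2.0,[0,-0.5,-2.3],0],[2.0,[0,-0.3,-2.3],0],[2.0,[0,-0.2,-2.3],0],[2.0,[0,-0.2,-2.3],0]]}}

```text
time_s: 9.95
ee_pos: [0.5115, -0.2767, 0.0579]
eef_rot: [-1.57, 0.0, 0.356]
force: [0.3, 0.8, -1.1]
grip_width: 0.0257
```

```bash
python3 -c "
from h import *
gr(.02,.055)
c=optics.camera('scene');save(c,'s6.png')
cv2.imwrite('pics/s6c.png',cv2.resize(c['img'][160:260,220:340,::-1],(600,500),interpolation=cv2.INTER_CUBIC))"
```

```text
shift cm [ 0.03  0.29 -0.06] turn -0.002 | at [ 0.5115 -0.2767  0.0579] yaw 20.41 F [ 0.3  0.8 -1.1] w 0.0257 t 9.95 q [-0.56  0.55  1.58  0.    1.01 -0.92]
s now 0.0194 off -0.0003
```

View pics/s6c.png

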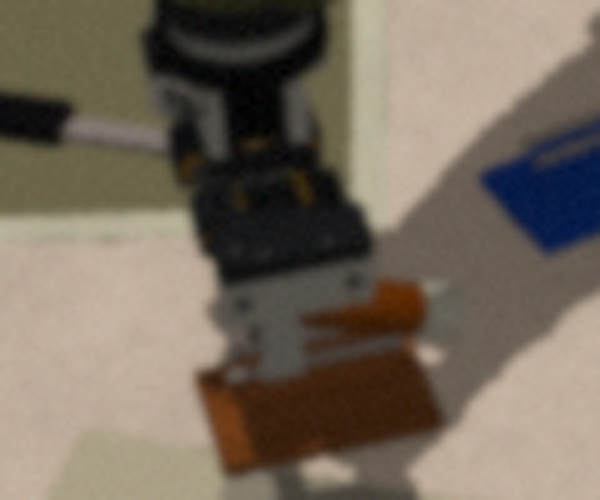

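Picture 8: the vial is nearly level, 2–3 mm above the rods, cap at right (440,310). Lowering gently.

{"method": "jog_arm", "body": {"targets": [[2.0,[0,0.15,0],0],[2.0,[0,0.25,0],0],[2.0,[0,0.3,0],0],[2.0,[0,0.35,0],0],[2.0,[0,0.35,0],0]], "grip_force": 3}}

```text
time_s: 10.5
ee_pos: [0.5116, -0.277, 0.0546]
eef_rot: [-1.571, 0.0, 0.356]
force: [0.3, 0.2, 0.3]
grip_width: 0.0258
```

{"method": "jog_arm", "body": {"targets": [[2.7,[0,0,0],0],[2.9,[0,0,0],0],[3.3,[0,0,0],0],[4.0,[0,0,0],0],[5.0,[0,0,0],0],[5.0,[0,0,0],0],[5.0,[0,-2,0],0],[5.0,[0,-6,0],0],[5.0,[0,-10,0],0],[5.0,[0,-10,0],0]]}}

```text
time_s: 11.5
ee_pos: [0.5134, -0.278, 0.1602]
eef_rot: [-1.578, -0.005, 0.356]
force: [1.2, 0.2, -0.8]
grip_width: 0.05
```

```bash
python3 -c "
from h import *
gr(-.032,.0555)
c=optics.camera('scene');save(c,'s7.png');P=cloud(c)
cv2.imwrite('pics/s7c.png',cv2.resize(c['img'][160:260,220:340,::-1],(600,500),interpolation=cv2.INTER_CUBIC))
d=P[...,:2]-rc; s=d@u; w=d@[-u[1],u[0]]
m=(abs(w)<.03)&(abs(s)<.1)&(P[...,2]>.05)&(P[...,2]<.08)
im=c['img'].astype(int); wh=m&(im[...,2]>.75*im[...,0])
print('s range',np.percentile(s[m],[1,50,99]),'white',wh.sum(),np.percentile(s[wh],[1,50,99]) if wh.sum() else 0,'zmax by s',[(round(a,3),P[m&(abs(s-a)<.008),2].max().round(4)) for a in np.arange(-.06,.06,.015) if (m&(abs(s-a)<.008)).any()],'w',np.median(w[m]))
"
```

```text
shift cm [-0.17 10.43  5.39] turn -0.002 | at [ 0.5134 -0.278   0.1602] yaw 20.4 F [ 1.2  0.2 -0.8] w 0.05 t 11.5 q [-0.56  0.43  1.5   0.    1.2  -0.92]
s now 0.0212 off 0.001
s range [-0.06979029 -0.01494713  0.03808154] white 87 [-0.07075706 -0.06077352 -0.0513347 ] zmax by s [(np.float64(-0.06), np.float64(0.0704)), (np.float64(-0.045), np.float64(0.0705)), (np.float64(-0.03), np.float64(0.0705)), (np.float64(-0.015), np.float64(0.073)), (np.float64(0.0), np.float64(0.0711)), (np.float64(0.015), np.float64(0.0704)), (np.float64(0.03), np.float64(0.0705)), (np.float64(0.045), np.float64(0.0653))] w 0.006353080253357102
```

View pics/s7c.png

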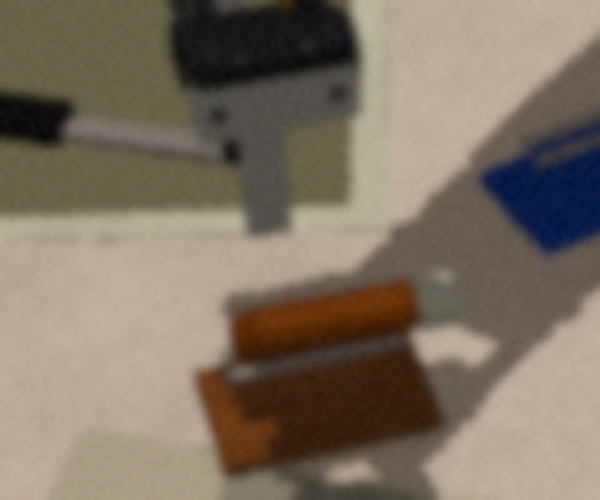

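Picture 9: the released vial lies level in the rest, cap right (440,295), spanning s −70…+40 mm. Re-gripping near the cap (s −38 mm).

{"method": "jog_arm", "body": {"targets": [[5.0,[-0.1,0,3],0],[5.0,[-0.1,0,6.0],0],[5.0,[-0.1,2,6.0],0],[5.0,[-0.1,5,6.0],0],[5.0,[-0.1,8,6.0],0],[5.0,[-0.1,10,6.0],0],[5.0,[-0.1,10.4,6.0],0],[5.0,[-0.1,10.4,6.0],0],[5.0,[-0.1,10.4,6.0],0]]}}

```text
time_s: 12.45
ee_pos: [0.4901, -0.2213, 0.0514]
eef_rot: [-1.572, -0.001, 0.356]
force: [0.5, 0.2, 0.1]
grip_width: 0.0505
```

```bash
python3 -c "
from h import *
gr(-.038,.0555)"
```

```text
shift cm [ 0.09 -0.4  -0.21] turn -0.002 | at [ 0.4901 -0.2213  0.0514] yaw 20.4 F [0.5 0.2 0.1] w 0.0505 t 12.45 q [-0.49  0.48  1.71 -0.    0.95 -0.85]
s now -0.0401 off -0.0009
```

{"method": "jog_arm", "body": {"targets": [[5.0,[0.1,-0.4,-0.2],0],[5.0,[0.1,-0.4,-0.2],0],[4.0,[0.1,-0.4,-0.2],0],[3.0,[0.1,-0.4,-0.2],0],[2.0,[0.1,-0.4,-0.2],0],[2.0,[0.1,-0.4,-0.2],0],[2.0,[0.1,-0.4,-0.2],0],[2.0,[0.1,-0.4,-0.2],0],[2.0,[0.1,-0.4,-0.2],0],[2.0,[0.1,-0.4,-0.2],0]], "grip_force": 4}}

```text
time_s: 13.45
ee_pos: [0.4915, -0.2226, 0.0547]
eef_rot: [-1.571, -0.0, 0.356]
force: [0.5, 0.6, 1.8]
grip_width: 0.0258
```

Gripped. Raising along an arc so the round end can trail on the rods.

{"method": "jog_arm", "body": {"targets": [[2.0,[0,-0.6,0],0],[2.0,[0,-1.2,-0.1],0],[2.0,[0,-1.8,-0.3],0],[2.0,[0,-2.4,-0.5],0],[2.0,[0,-3.0,-0.7],0],[2.0,[0,-3.6,-1.0],0],[2.0,[0,-4.2,-1.4],0],[2.0,[0,-4.8,-1.9],0],[2.0,[0,-4.8,-1.9],0]]}}

```text
time_s: 14.35
ee_pos: [0.4985, -0.2412, 0.1036]
eef_rot: [-1.572, -0.001, 0.356]
force: [-0.0, 0.4, -0.3]
grip_width: 0.026
```

```bash
python3 -c "
from h import *
gr(-.038,.0555)
c=optics.camera('scene');save(c,'s8.png')
cv2.imwrite('pics/s8c.png',cv2.resize(c['img'][150:250,220:340,::-1],(600,500),interpolation=cv2.INTER_CUBIC))
P=cloud(c);d=P[...,:2]-rc; s=d@u; w=d@[-u[1],u[0]];im=c['img'].astype(int)
m=(abs(w)<.03)&(abs(s)<.12)&(P[...,2]>.047)&(P[...,2]<.16)
wh=m&(im[...,0]-im[...,2]>45)
for a in np.arange(-.09,.09,.01):
  k=wh&(abs(s-a)<.005)
  if k.sum()>3: print(round(a,3),P[k][:,2].min().round(3),P[k][:,2].max().round(3),k.sum())
"
```

```text
shift cm [-0.01  4.81  1.96] turn -0.002 | at [ 0.4985 -0.2412  0.1036] yaw 20.37 F [-0.   0.4 -0.3] w 0.026 t 14.35 q [-0.52  0.44  1.63 -0.    1.07 -0.87]
s now -0.0185 off -0.0
-0.01 0.107 0.115 11
-0.0 0.098 0.118 35
0.01 0.1 0.118 44
0.02 0.101 0.119 45
0.03 0.1 0.118 41
0.04 0.101 0.117 45
0.05 0.101 0.117 42
0.06 0.102 0.114 15
```

View pics/s8c.png

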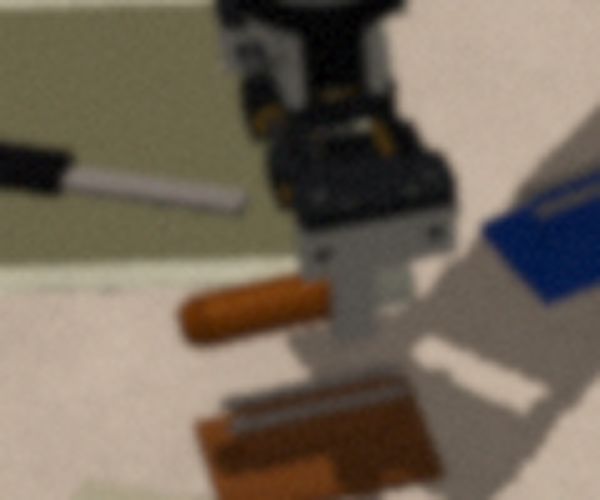

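Picture 10: the vial stays level in the grip, with friction holding it against gravity. I will press the cap from below on the far rod end to tip the round end down, then finish upright against the near rod end.

{"method": "jog_arm", "body": {"targets": [[2.0,[0,0,-3],0],[2.0,[0,0,-6],0],[2.0,[0,0,-8.4],0],[2.0,[0,1,-8.4],0],[2.0,[0,2.5,-8.4],0],[2.0,[0,4,-8.4],0],[2.0,[0,4.5,-8.4],0],[2.0,[0,5.0,-8.4],0],[2.0,[0,5.5,-8.4],0],[2.0,[0,5.5,-8.4],0]], "grip_force": 3}}

```text
time_s: 15.4
ee_pos: [0.5272, -0.3189, 0.0473]
eef_rot: [-1.57, 0.0, 0.356]
force: [0.1, 1.1, -0.2]
grip_width: 0.0259
```

```bash
cat >> h.py <<'E'
def tilt(c,name=None):
    P=cloud(c);o=ctrl.get_obs()["ee_pos"];d=P[...,:2]-o[:2]; s=d@u; w=d@[-u[1],u[0]];im=c['img'].astype(int)
    m=(abs(w)<.03)&(abs(s)<.12)&(P[...,2]>.003)&(P[...,2]<.2)&(im[...,0]-im[...,2]>45)&(im[...,0]>1.6*im[...,1])
    for a in np.arange(-.1,.1,.01):
        k=m&(abs(s-a)<.005)
        if k.sum()>3: print(round(a,3),(P[k][:,2].min()-o[2]).round(3),(P[k][:,2].max()-o[2]).round(3),k.sum())
E
python3 -c "
from h import *
gr(.066,.046)
c=optics.camera('scene');save(c,'s9.png');tilt(c)
"
```

```text
shift cm [ 0.03  0.13 -0.16] turn -0.002 | at [ 0.5272 -0.3189  0.0473] yaw 20.41 F [ 0.1  1.1 -0.2] w 0.0259 t 15.4 q [-0.6   0.63  1.47 -0.    1.03 -0.96]
s now 0.0644 off -0.0003
-0.1 -0.041 -0.02 48
-0.09 -0.044 -0.005 45
-0.08 -0.04 -0.018 30
-0.07 -0.041 -0.019 34
-0.06 -0.042 -0.018 29
-0.05 -0.041 -0.016 31
-0.04 -0.04 -0.015 35
-0.03 -0.04 -0.02 18
-0.02 -0.04 -0.032 21
-0.01 -0.039 -0.037 5
0.01 -0.006 0.005 10
0.02 -0.011 0.006 33
0.03 -0.017 0.003 37
0.04 -0.021 -0.001 38
0.05 -0.026 -0.003 38
0.06 -0.028 -0.011 38
0.07 -0.027 -0.014 15
```

{"method": "jog_arm", "body": {"targets": [[2.0,[0,0.15,0],0],[2.0,[0,0.25,0],0],[2.0,[0,0.25,0],0],[2.0,[0,-2,0],0],[2.0,[0,-5,0],0],[2.0,[0,-8,0],0],[2.0,[0,-8,0],0]]}}

```text
time_s: 16.15
ee_pos: [0.5287, -0.3201, 0.1321]
eef_rot: [-1.576, -0.004, 0.356]
force: [0.6, -0.2, 0.4]
grip_width: 0.0261
```

```bash
python3 -c "
from h import *
gr(-.130,.125)
c=optics.camera('scene');tilt(c)
"
```

```text
shift cm [-0.1   0.6  19.61] turn -0.002 | at [ 0.5287 -0.3201  0.1321] yaw 20.4 F [ 0.6 -0.2  0.4] w 0.0261 t 16.15 q [-0.6   0.53  1.42 -0.    1.19 -0.96]
s now 0.066 off 0.0007
-0.1 -0.122 -0.101 43
-0.09 -0.122 -0.087 39
-0.08 -0.124 -0.101 28
-0.07 -0.122 -0.1 23
-0.06 -0.12 -0.102 21
-0.05 -0.122 -0.102 27
-0.04 -0.121 -0.101 24
-0.03 -0.121 -0.1 28
-0.02 -0.123 -0.116 17
-0.01 -0.125 -0.117 6
0.01 -0.006 0.011 16
0.02 -0.01 0.009 43
0.03 -0.016 0.005 43
0.04 -0.022 -0.001 42
0.05 -0.028 -0.006 44
0.06 -0.031 -0.013 42
0.07 -0.028 -0.019 12
```

Tilt is about 25°, round end down. Crossing over to the near end of the rest.

{"method": "jog_arm", "body": {"targets": [[2.0,[-0.1,0,4],0],[2.0,[-0.1,0,8],0],[2.0,[-0.1,0,12],0],[2.0,[-0.1,0,16],0],[2.0,[-0.1,0,20],0],[2.0,[-0.1,1,20.2],0],[2.0,[-0.1,3,20.2],0],[2.0,[-0.1,5,20.2],0],[2.0,[-0.1,6.5,20.2],0],[2.0,[-0.1,6.5,20.2],0]]}}

```text
time_s: 17.2
ee_pos: [0.4547, -0.13, 0.0601]
eef_rot: [-1.568, 0.003, 0.356]
force: [-0.0, -0.2, -0.9]
grip_width: 0.0261
```

```bash
python3 -c "
from h import *
gr(-.116,.0615)
c=optics.camera('scene');tilt(c)
"
```

```text
shift cm [ 0.22 -0.14 -2.19] turn -0.002 | at [ 0.4547 -0.13    0.0601] yaw 20.38 F [-0.  -0.2 -0.9] w 0.0261 t 17.2 q [-0.36  0.35  1.88 -0.    0.91 -0.71]
s now -0.1379 off -0.0021
0.01 -0.011 0.007 22
0.02 -0.016 0.005 44
0.03 -0.021 -0.001 38
0.04 -0.026 -0.005 41
0.05 -0.034 -0.013 38
0.06 -0.037 -0.017 36
0.07 -0.034 -0.026 6
0.09 -0.055 -0.048 38
```

{"method": "jog_arm", "body": {"targets": [[2.0,[0.2,-0.1,-1.5],0],[2.0,[0.2,-0.1,-2.3],0],[2.0,[0.2,-0.8,-2.9],0],[2.0,[0.2,-1.6,-3.4],0],[2.0,[0.2,-2.2,-4.0],0],[2.0,[0.2,-2.7,-4.7],0],[2.0,[0.2,-3.2,-5.5],0],[2.0,[0.2,-3.5,-6.2],0],[2.0,[0.2,-3.5,-6.2],0]]}}

```text
time_s: 18.15
ee_pos: [0.4798, -0.1884, 0.098]
eef_rot: [-1.571, -0.0, 0.355]
force: [-0.4, 0.1, -0.6]
grip_width: 0.0262
```

```bash
python3 -c "
from h import *
gr(-.058,.099)
c=optics.camera('scene');tilt(c)
"
```

```text
shift cm [-0.09 -0.1  -1.65] turn -0.002 | at [ 0.4798 -0.1884  0.098 ] yaw 20.36 F [-0.4  0.1 -0.6] w 0.0262 t 18.15 q [-0.45  0.37  1.75 -0.    1.02 -0.8 ]
s now -0.0745 off 0.001
0.01 -0.048 0.002 37
0.02 -0.09 -0.009 76
0.03 -0.092 -0.035 76
0.04 -0.092 -0.07 45
0.05 -0.091 -0.066 47
0.06 -0.091 -0.069 46
0.07 -0.091 -0.067 46
0.08 -0.09 -0.067 47
0.09 -0.095 -0.069 52
```

{"method": "jog_arm", "body": {"targets": [[2.0,[-0.1,-0.1,-0.6],0],[2.0,[-0.1,-0.2,-1.2],0],[2.0,[-0.1,-0.2,-1.7],0],[2.0,[-0.1,-0.2,-1.95],0],[2.0,[-0.1,-0.2,-1.95],0]]}}

```text
time_s: 18.7
ee_pos: [0.4853, -0.2065, 0.0996]
eef_rot: [-1.571, 0.0, 0.356]
force: [0.2, 0.6, -0.7]
grip_width: 0.0261
```

```bash
python3 -c "
from h import *
gr(-.075,.2)
c=optics.camera('scene');tilt(c)
cv2.imwrite('pics/s11c.png',cv2.resize(c['img'][130:260,200:356,::-1],(720,600),interpolation=cv2.INTER_CUBIC))
"
```

```text
shift cm [  0.02 -10.04   1.94] turn -0.002 | at [ 0.4853 -0.2065  0.0996] yaw 20.38 F [ 0.2  0.6 -0.7] w 0.0261 t 18.7 q [-0.47  0.39  1.71 -0.    1.04 -0.83]
s now -0.0556 off -0.0002
-0.0 -0.066 -0.03 44
0.01 -0.092 -0.027 72
0.02 -0.095 -0.071 49
0.03 -0.095 -0.069 44
0.04 -0.094 -0.072 42
0.05 -0.094 -0.069 48
0.06 -0.094 -0.072 43
0.07 -0.094 -0.071 48
0.08 -0.092 -0.071 44
0.09 -0.094 -0.071 54
```

View pics/s11c.png

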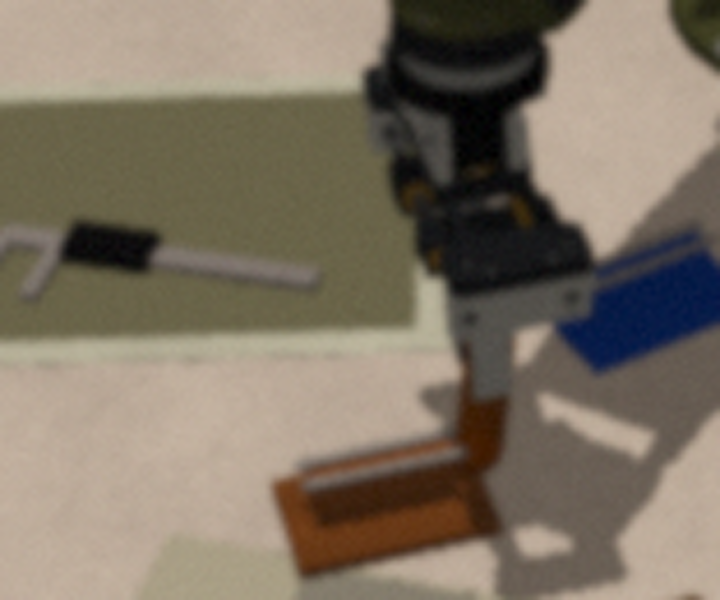

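Picture 11: the vial is upright or nearly so, round end at (485,460) beside the rod end. Backing off, lifting and checking plumbness.

{"method": "jog_arm", "body": {"targets": [[2.0,[0,-0.5,0.3],0],[2.0,[0,-2,0.8],0],[2.0,[0,-4,1],0],[2.0,[0,-7,1],0],[2.0,[0,-10,1],0],[2.0,[0,-12,1],0],[2.0,[0,-12,1],0],[2.0,[0,-12,1],0]], "grip_force": 4}}

```text
time_s: 19.55
ee_pos: [0.4816, -0.1965, 0.2199]
eef_rot: [-1.571, -0.0, 0.356]
force: [-0.3, -0.6, -0.7]
grip_width: 0.0263
```

```bash
cat >> h.py <<'E'
def plumb(c):
    P=cloud(c);o=ctrl.get_obs()["ee_pos"];d=P-o;im=c['img'].astype(int)
    m=(np.hypot(d[...,0],d[...,1])<.05)&(d[...,2]>-.085)&(d[...,2]<-.022)&(im[...,0]-im[...,2]>30)&(P[...,2]>.05)
    for a in np.arange(-.075,-.02,.01):
        k=m&(abs(d[...,2]-a)<.005); q=d[k]
        if len(q)>5: print(round(a,3),"x,y surf mean",q[:,:2].mean(0).round(4),len(q), "u",((q[:,:2]@u).min().round(4)+(q[:,:2]@u).max().round(4))/2)
    print("lowest",d[m][:,2].min())
E
python3 -c "
from h import *
c=optics.camera('scene');plumb(c);save(c,'s12.png')
go(.526,.0908,.215,54.1)
"
```

```text
-0.075 x,y surf mean [ 0.0076 -0.0012] 11 u 0.0032999999999999995
-0.065 x,y surf mean [ 0.0083 -0.0042] 30 u 0.004199999999999999
-0.055 x,y surf mean [ 0.0078 -0.0026] 49 u 0.00345
-0.045 x,y surf mean [ 0.0083 -0.0009] 39 u 0.0010500000000000006
-0.035 x,y surf mean [ 0.0076 -0.0011] 43 u 0.0004999999999999996
-0.025 x,y surf mean [0.0074 0.0003] 32 u 0.0002500000000000002
lowest -0.07354059898732723
shift cm [14.19  0.42 25.37] turn -0.588 | at [ 0.4815 -0.1964  0.2191] yaw 20.41 F [-0.1  0.2 -0.6] w 0.026 t 19.6 q [-0.46  0.24  1.61 -0.    1.29 -0.81]
```

Lean is about 5°. Carrying to hole 1.

{"method": "jog_arm", "body": {"targets": [[2.0,[14.2,0,25.4],-0.588],[2.0,[14.2,0,25.4],-0.588],[2.0,[14.2,0,25.4],-0.588],[2.0,[14.2,0,25.4],-0.588],[2.0,[14.2,0,25.4],-0.588],[2.0,[14.2,0,25.4],-0.588],[2.0,[14.2,0,25.4],-0.588],[2.0,[14.2,0,25.4],-0.588],[2.0,[14.2,0,25.4],-0.588],[2.0,[14.2,0,25.4],-0.588]]}}

```text
time_s: 20.6
ee_pos: [0.5263, 0.0896, 0.2194]
eef_rot: [-1.57, 0.0, 0.942]
force: [0.3, 0.2, -0.8]
grip_width: 0.0259
```

```bash
cat >> h.py <<'E'
r=np.array([np.cos(np.radians(-35.9)),np.sin(np.radians(-35.9))])
E
python3 -c "
from h import *
import h
h.u=r
for i in range(2):
  c=optics.camera('scene');plumb(c)
go(.5261-.004*r[0],.0908-.004*r[1],.135,54.1)
"
```

```text
-0.075 x,y surf mean [ 0.0094 -0.0048] 10 u 0.008150000000000001
-0.065 x,y surf mean [ 0.0096 -0.0059] 40 u 0.00975
-0.055 x,y surf mean [ 0.0091 -0.0049] 52 u 0.008799999999999999
-0.045 x,y surf mean [ 0.008  -0.0041] 42 u 0.009250000000000001
-0.035 x,y surf mean [ 0.0068 -0.0038] 47 u 0.0055
-0.025 x,y surf mean [ 0.0056 -0.0043] 37 u 0.00645
lowest -0.07524450725071097
-0.075 x,y surf mean [ 0.0091 -0.0063] 12 u 0.0115
-0.065 x,y surf mean [ 0.0096 -0.0045] 43 u 0.00805
-0.055 x,y surf mean [ 0.0087 -0.0056] 45 u 0.008700000000000001
-0.045 x,y surf mean [ 0.008  -0.0046] 44 u 0.0073999999999999995
-0.035 x,y surf mean [ 0.007  -0.0034] 49 u 0.0060999999999999995
-0.025 x,y surf mean [ 0.0057 -0.0045] 36 u 0.00665
lowest -0.07566649989186441
shift cm [0.06 8.46 0.48] turn -0.002 | at [0.5264 0.0898 0.2196] yaw 54.01 F [ 0.6 -0.  -0.4] w 0.0261 t 20.7 q [ 0.1   0.27  1.57 -0.    1.3  -0.84]
```

{"method": "jog_arm", "body": {"targets": [[2.0,[0.06,3,0.5],0],[2.0,[0.06,6,0.5],0],[2.0,[0.06,8,0.5],0],[2.0,[0.06,9,0.5],0],[2.0,[0.06,9.6,0.45],0],[2.0,[0.06,10,0.4],0],[2.0,[0.06,10.3,0.4],0],[2.0,[0.06,10.3,0.4],0]], "grip_force": 5}}

```text
time_s: 21.5
ee_pos: [0.5237, 0.0935, 0.117]
eef_rot: [-1.571, -0.0, 0.944]
force: [-0.5, -0.1, -0.4]
grip_width: 0.0258
```

```bash
python3 -c "
from h import *
import h
h.u=r
c=optics.camera('scene');plumb(c)
cv2.imwrite('pics/s13c.png',cv2.resize(c['img'][150:300,340:500,::-1],(640,600),interpolation=cv2.INTER_CUBIC))
go(.5261,.0908,.085,54.1)
"
```

```text
-0.065 x,y surf mean [ 0.0096 -0.0051] 28 u 0.009500000000000001
-0.055 x,y surf mean [ 0.0082 -0.0037] 39 u 0.00635
-0.045 x,y surf mean [ 0.0074 -0.0051] 39 u 0.0042499999999999994
-0.035 x,y surf mean [ 0.0071 -0.0026] 43 u 0.0043
-0.025 x,y surf mean [ 0.0065 -0.0036] 30 u 0.007
lowest -0.06695742636810045
shift cm [-0.09  3.21 -0.36] turn -0.0 | at [0.5237 0.0936 0.1171] yaw 54.09 F [ 0.3 -0.4 -1.8] w 0.0259 t 21.55 q [ 0.11  0.37  1.69  0.    1.08 -0.84]
```

The tip is about 5 mm into the mouth with no contact force. Continuing in, straightening on the way.

{"method": "jog_arm", "body": {"targets": [[2.0,[-0.05,0.4,0],0],[2.0,[-0.05,0.8,-0.1],0],[2.0,[-0.05,1.2,-0.15],0],[2.0,[-0.05,1.6,-0.25],0],[2.0,[-0.05,1.6,-0.3],0]]}}

```text
time_s: 22.05
ee_pos: [0.5254, 0.0914, 0.1]
eef_rot: [-1.57, 0.001, 0.944]
force: [-0.8, 1.3, -1.4]
grip_width: 0.0256
```

{"method": "jog_arm", "body": {"targets": [[2.0,[0,0.4,-0.05],0],[2.0,[0,0.8,-0.05],0],[2.0,[0,1.1,-0.05],0],[2.0,[0,1.3,-0.05],0],[2.0,[0,1.3,-0.05],0]]}}

```text
time_s: 22.55
ee_pos: [0.526, 0.0911, 0.0874]
eef_rot: [-1.571, 0.0, 0.944]
force: [-0.5, -0.3, -0.5]
grip_width: 0.0259
```

{"method": "jog_arm", "body": {"targets": [[2.0,[0,0.15,0],0],[2.0,[0,0.25,0],0],[2.0,[0,0.35,0],0],[2.0,[0,0.35,0],0]]}}

```text
time_s: 22.95
ee_pos: [0.5264, 0.091, 0.0846]
eef_rot: [-1.572, -0.0, 0.944]
force: [-0.4, -0.7, 2.9]
grip_width: 0.0256
```

```bash
python3 -c "
from h import *
go(.5261,.0908,.083,54.1)
for n in ('top','scene'):
  c=optics.camera(n);P=cloud(c);im=c['img'].astype(int)
  for i in (1,3):
    p=np.array([.5261,.0908])+r*.064*(i-1)
    m=(np.hypot(*(P[...,:2]-p).transpose(2,0,1))<.014)&(P[...,2]>.09)&(P[...,2]<.13)&(im[...,2]>.75*im[...,0])&(im[...,0]>110)
    print(n,i,m.sum(),np.percentile(P[m][:,2],[50,90]).round(4) if m.any() else '')
"
```

```text
shift cm [-0.04  0.16  0.01] turn -0.0 | at [0.5264 0.091  0.0846] yaw 54.09 F [-0.4 -0.7  2.9] w 0.0256 t 22.95 q [ 0.1   0.42  1.7  -0.    1.01 -0.84]
top 1 0 
top 3 59 [0.1151 0.1204]
scene 1 0 
scene 3 94 [0.1154 0.1174]
```

Contact at the floor of the hole (+2.9 N, at the expected height). Releasing and retreating.

{"method": "jog_arm", "body": {"targets": [[2.7,[0,-0.05,0],0],[2.9,[0,-0.05,0],0],[3.5,[0,-0.05,0],0],[4.5,[0,-0.05,0],0],[6.0,[0,-0.05,0],0],[6.0,[0,-0.05,0],0],[6.0,[0,-3,0],0],[6.0,[0,-7,0],0],[6.0,[0,-11,0],0],[6.0,[0,-11,0],0]]}}

```text
time_s: 24.05
ee_pos: [0.5279, 0.0913, 0.1994]
eef_rot: [-1.577, -0.006, 0.944]
force: [0.2, 0.4, -0.4]
grip_width: 0.0599
```

{"method": "jog_arm", "body": {"targets": [[6.0,[-4,-3,6],0],[6.0,[-8,-3,10],0],[6.0,[-13,-3,12],0],[6.0,[-17,-3,13],0],[6.0,[-20,-3,13],0],[6.0,[-20,-3,13],0],[6.0,[-20,-3,13],0],[6.0,[-20,-3,13],0]]}}

```text
time_s: 24.85
ee_pos: [0.3041, 0.0057, 0.224]
eef_rot: [-1.571, -0.0, 0.944]
force: [0.4, -0.4, -0.8]
grip_width: 0.0599
```

```bash
python3 -c "
from h import *
go(.5261,.0908,.083,54.1)
ims=[]
for n in ('top','scene'):
  c=optics.camera(n);P=cloud(c);im=c['img'].astype(int);c0=np.load(f'pics/{n}0.npz');ims.append(c['img'])
  for i in range(5):
    p=np.array([.5261,.0908])+r*.064*(i-1)
    m=(np.hypot(*(P[...,:2]-p).transpose(2,0,1))<.02)&(P[...,2]>.1)&(P[...,2]<.13)
    print(n,i,m.sum(),np.percentile(P[m][:,2],[50,90]).round(4) if m.any() else '',P[m].mean(0).round(4) if m.any() else '',im[m].mean(0).round() if m.any() else '')
a=cv2.resize(ims[0][160:300,200:400],(800,560)[:2]); b=ims[1]
a=cv2.resize(ims[1][170:330,190:540],(800,366),interpolation=cv2.INTER_CUBIC); b=cv2.resize(ims[0][160:300,130:430],(480,224))
cv2.imwrite('pics/s14.png',np.vstack([a,np.pad(b,((0,0),(0,320),(0,0)))])[...,::-1])
"
```

```text
shift cm [ 19.91  14.1  -12.99] turn -0.0 | at [0.3041 0.0057 0.224 ] yaw 54.09 F [ 0.4 -0.4 -0.8] w 0.0599 t 24.85 q [-0.1  -0.29  2.11  0.    1.32 -1.05]
top 0 0   
top 1 70 [0.1147 0.1199] [0.5189 0.0931 0.1144] [131. 126. 118.]
top 2 72 [0.1146 0.1191] [0.5776 0.0525 0.114 ] [137. 133. 124.]
top 3 71 [0.1165 0.1207] [0.6286 0.0149 0.1154] [136. 131. 122.]
top 4 70 [0.114  0.1199] [ 0.6804 -0.0221  0.114 ] [135. 130. 122.]
scene 0 0   
scene 1 128 [0.1137 0.1172] [0.5226 0.0922 0.1117] [126. 120. 106.]
scene 2 144 [0.1145 0.1174] [0.5807 0.0513 0.1122] [133. 126. 112.]
scene 3 154 [0.1145 0.1172] [0.6325 0.0139 0.1122] [134. 128. 113.]
scene 4 163 [0.1144 0.1171] [ 0.6844 -0.0235  0.1126] [137. 130. 116.]
```

View pics/s14.png

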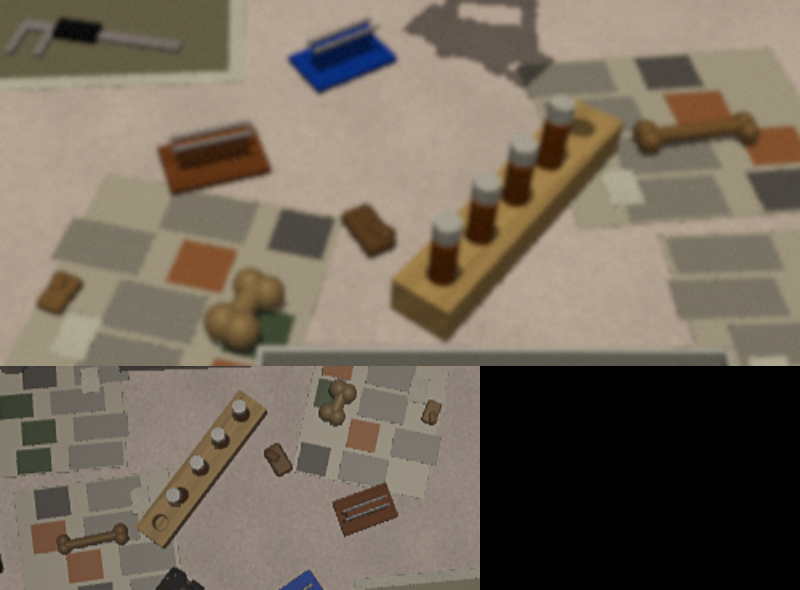

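Picture 12: the vial stands cap up in hole 1 (top view 175,495), with the bystanders, bones and rest in place. Its cap height matches the other vials, but it leans about 7 mm at the top along the row. There is plenty of time, so I'll square it up with one gentle squeeze along the row.

```bash
python3 -c "
from h import *
go(.526,.0900,.22,-35.9)"
```

```text
shift cm [ 19.81   0.37 -13.07] turn 1.572 | at [0.3041 0.0059 0.2239] yaw 54.15 F [-0.3  0.6  0.5] w 0.0601 t 24.95 q [-0.1  -0.29  2.11  0.    1.32 -1.05]
```

{"method": "jog_arm", "body": {"targets": [[5.4,[19.8,0.3,-13.1],1.572],[5.4,[19.8,0.3,-13.1],1.572],[5.4,[19.8,0.3,-13.1],1.572],[5.4,[19.8,0.3,-13.1],1.572],[5.4,[19.8,0.3,-13.1],1.572],[5.4,[19.8,0.3,-13.1],1.572],[5.4,[19.8,0.3,-13.1],1.572],[5.4,[19.8,0.3,-13.1],1.572],[5.4,[19.8,0.3,-13.1],1.572],[5.4,[19.8,0.3,-13.1],1.572]]}}

```text
time_s: 25.95
ee_pos: [0.526, 0.09, 0.22]
eef_rot: [-1.572, 0.001, -0.561]
force: [0.7, -0.2, 0.3]
grip_width: 0.0542
```

{"method": "jog_arm", "body": {"targets": [[5.4,[0,0,0],0.0],[5.4,[0,0,0],0.0]]}}

```text
time_s: 26.15
ee_pos: [0.5258, 0.0896, 0.2205]
eef_rot: [-1.571, 0.001, -0.55]
force: [-0.5, -0.5, 0.4]
grip_width: 0.0536
```

```bash
python3 -c "
from h import *
go(.526,.0900,.10,-35.9)"
```

```text
shift cm [ 0.   12.05  0.05] turn 0.076 | at [0.5258 0.0896 0.2205] yaw -31.54 F [-0.5 -0.5  0.4] w 0.0536 t 26.15 q [0.1  0.27 1.57 0.   1.3  0.65]
```

{"method": "jog_arm", "body": {"targets": [[5.4,[0,3,0],0.076],[5.4,[0,5,0],0.076],[5.4,[0,7,0],0.076],[5.4,[0,9,0],0.076],[5.4,[0,11,0],0.076],[5.4,[0,12,0],0.076],[5.4,[0,12,0],0.076],[5.4,[0,12,0],0.076]], "grip_force": 3}}

```text
time_s: 26.95
ee_pos: [0.5261, 0.0891, 0.1018]
eef_rot: [-1.57, -0.0, -0.631]
force: [-0.1, 0.7, 0.1]
grip_width: 0.054
```

{"method": "jog_arm", "body": {"targets": [[4.0,[0,0,0],0],[3.4,[0,0,0],0],[3.0,[0,0,0],0],[2.8,[0,0,0],0],[2.65,[0,0,0],0],[2.65,[0,0,0],0],[2.65,[0,0,0],0]]}}

```text
time_s: 27.65
ee_pos: [0.5258, 0.0889, 0.1013]
eef_rot: [-1.571, -0.0, -0.632]
force: [-0.1, 0.5, 0.2]
grip_width: 0.0265
```

```bash
python3 -c "
from h import *
go(.526,.0900,.10,-35.9)"
```

```text
shift cm [-0.05  0.13  0.1 ] turn -0.005 | at [0.5258 0.0889 0.1013] yaw -36.21 F [-0.1  0.5  0.2] w 0.0265 t 27.65 q [ 0.1   0.4   1.7  -0.    1.05  0.73]
```

Straightened at a 26.5 mm opening. Opening slowly and retreating.

{"method": "jog_arm", "body": {"targets": [[2.7,[0,0,0],0],[2.8,[0,0,0],0],[2.9,[0,0,0],0],[3.1,[0,0,0],0],[3.5,[0,0,0],0],[4.2,[0,0,0],0],[5.2,[0,0,0],0],[5.2,[0,0,0],0],[5.2,[0,-4,0],0],[5.2,[0,-8,0],0]]}}

```text
time_s: 28.65
ee_pos: [0.5251, 0.0889, 0.1816]
eef_rot: [-1.572, 0.002, -0.632]
force: [0.7, -1.1, -0.2]
grip_width: 0.0522
```

{"method": "jog_arm", "body": {"targets": [[5.2,[0,-4,0],0],[5.2,[0,-6,-2],0],[5.2,[-8,-6,-8],0],[5.2,[-13,-6,-14],0],[5.2,[-13,-6,-19],0],[5.2,[-13,-6,-19],0],[5.2,[-13,-6,-19],0],[5.2,[-13,-6,-19],0]]}}

```text
time_s: 29.45
ee_pos: [0.3074, 0.0118, 0.2417]
eef_rot: [-1.57, -0.002, -0.633]
force: [0.5, -0.3, 1.0]
grip_width: 0.0521
```

```bash
python3 -c "
from h import *
go(.5261,.0908,.083,54.1)
for n in ('top','scene'):
  c=optics.camera(n);P=cloud(c);im=c['img'].astype(int);save(c,n+'15.png')
  for i in range(5):
    p=np.array([.526,.0897])+r*.064*(i-1)
    m=(np.hypot(*(P[...,:2]-p).transpose(2,0,1))<.024)&(P[...,2]>.1)&(P[...,2]<.13)
    print(n,i,m.sum(),np.percentile(P[m][:,2],[50,90]).round(4) if m.any() else '',(P[m].mean(0)[:2]-p).round(4) if m.any() else '',im[m].mean(0).round() if m.any() else '')
"
```

```text
shift cm [12.92 15.91 19.29] turn -1.578 | at [0.3074 0.0118 0.2417] yaw -36.29 F [ 0.5 -0.3  1. ] w 0.0521 t 29.45 q [-0.08 -0.3   2.08 -0.    1.36  0.55]
top 0 0   
top 1 74 [0.1137 0.118 ] [-0.0011 -0.0001] [134. 129. 121.]
top 2 71 [0.1154 0.1206] [-0.0004  0.0005] [138. 134. 125.]
top 3 70 [0.1151 0.1204] [-0.0007  0.0006] [138. 133. 125.]
top 4 74 [0.1153 0.1203] [-0.0019  0.0005] [131. 126. 118.]
scene 0 0   
scene 1 136 [0.1148 0.1177] [ 0.003 -0.001] [130. 124. 109.]
scene 2 145 [0.1148 0.1175] [ 0.0031 -0.0009] [132. 125. 111.]
scene 3 151 [0.1141 0.1173] [ 0.0027 -0.0005] [134. 128. 113.]
scene 4 165 [0.1146 0.1173] [ 0.0029 -0.0006] [136. 129. 115.]
```

The vial is now upright, with its cap position and height matching the other three. Handing in.

```bash
python3 -c "
from station import ctrl
print(ctrl.hand_in())"
```

```text
the job is handed in; nothing more can be done
None
```

The upside-down vial now stands cap up in rack hole 1. I handed the job in at about 29.5 s of the 58 s allowed.

- **Laying it down:** I lifted the vial out of hole 1, tilted it against the end of the rods and laid it level in the brown rest. I let go of it there and backed off.
- **Turning it round:** I gripped it again near the cap. It stayed level in the grip instead of swinging upright, so I used the rod ends to turn it cap up. I then lowered it into hole 1 until it touched the bottom of the hole with about 3 N.
- **A check that failed:** After the first release the vial leaned about 7 mm at the top along the row. I straightened it with one gentle squeeze.
- **Last checks:** The cap is within about 1–2 mm of the other three in both position and height, in both cameras. Every force reading I took was under 4 N, and the gripper ended open and well clear.
- **Bystanders:** The other vials match their starting positions in the measurements. The bones and the rest looked undisturbed in the last picture I viewed, taken before the straightening, and I did not measure their positions.

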